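# Release a blank from the dowel feeder with its key pair

## Robot

A 6-joint arm with a two-finger parallel gripper is mounted at the origin on the work surface. World frame = base frame: x ahead of the robot, y to its left, z up, the work surface at z = 0. Lengths are in mm, angles in degrees, forces in N, time in s.
With the tool pointing down it reaches from about 350 to 850 mm from the base axis. Payload 8.1 kg.
Tool frame: the origin (TCP) lies between the finger pads; the fingertips stand 14 mm ahead of it and the grasp point (between the pads) lies 5 mm behind it; z points along the fingers, x is the direction in which the jaws open and shut, and the axes are right-handed (so a half turn about z gives the same grasp; the last joint's range is limited). The gripper opens to 85 mm and grips with 20 to 120 N. Pads are 22 mm wide; open, the fingers measure 114 mm over their backs; the gripper's body (76 mm by 85 mm) begins 54 mm behind the grasp point. The pads swing forward as they close: fully open they stand 13 mm farther back than shut.
Start: joints at [62.544, 7.471, 85.268, -0, 87.261, -4.893], TCP at [230.2, 554.088, 221.692] pointing down, gripper open.
Joint ranges: [-169.43, 169.43], [-51.17, 129.36], [1.28, 143.12], [-76.62, 256.62], [0, 156.53], [-152.29, 152.29]. Speed limits (degrees/s): [136.94, 136.94, 159.86, 180, 180, 180].

## Interface

Orientations are given as [roll, pitch, yaw] about the fixed x, y, z axes, in that order (R = Rz(yaw) Ry(pitch) Rx(roll)).
In Python, from bench import r, vision, job gives the robot as it stands.
- The arm moves only by the tool send_rows, never from a script. Its arguments are lists of equal length, an entry for each row: "dp": the shift along the world's x, y, z in mm, a list of three; "rot": the turn, a rotation vector about the world's x, y, z in rad, a list of three. In form: {"dp": [[tx, ty, tz], ...], "rot": [[wx, wy, wz], ...]}. A call has 1 to 5 rows; each row is the pose to reach, as a shift and turn from the pose commanded when the call began; what a row does not reach only later rows make up. A row lasts 1/8 s, in which the tool goes at most 62.5 mm and 10.7 degrees, less where a joint would pass 70% of its speed; a pose out of reach is approached as far as the arm can. A call with a gripper value outside its range is refused whole. "jaw" is the finger opening in mm, from 0 to 85.4, set as the call begins (left out, the last holds). The fingers move at their own pace and stop on an object; "force" is the grip in N (left out, the last holds). Time passes only in rows, so rows that repeat a pose let the fingers close. It gives the time, the measured TCP pose, the force and the opening at its end, in the units of the state.
- r.sense(): the state, without advancing time (a new reading comes with each control period).
- vision.snapshot(name): name is "scene" or "top" or "wrist"; returns a dict with "pixels" (384x512x3 uint8, red, green, blue), "depth" (384x512 float32, mm along the optical axis (not along the pixel's ray), 0 where there is no reading), "intrinsics" (3x3 intrinsics, pixels), "world_from_camera" (4x4, takes a point from camera to world coordinates); the wrist camera has in their place "T_tool_cam" (4x4, takes a point from camera to tool coordinates, whose origin is the TCP and whose axes are the tool frame's). Camera axes: x right, y down, z forward; pixel columns grow to the right and rows downward; lengths in mm; the calibration is good to about 2 mm. A picture is of the moment at which its call begins: read the wrist's pose just before it.
- job.hand_in(): hands the job in, once; it reports no verdict.
The state is a dict: "time": time; "joint_pos": joint angles; "qd": joint speeds; "joint_efforts": joint torques, N m; "tool_pos": TCP position; "tcp_rot": TCP orientation; "ft_force": force on the tool from outside, world axes, zero at the start; "wrist_torque": the same for the moment, N m; "finger_gap": finger opening in mm.
Only numpy, scipy, OpenCV 4.12 (cv2) and the standard library are available. Lean on these libraries where they do the work, as an engineer would, in place of code of your own. Each camera call takes 0.05 s, during which the arm holds its last target.

## Task

Let the wooden blank out of the dowel feeder: with the two fingertips press both square release keys fully down together, and keep both down until the blank has rolled to the bottom of the chute and lies still in the pocket there. Then let both keys spring up and move clear. Do not touch, push or lift the blank with the robot, and leave the other things on the bench where they are.

Things in the scene. Friction and masses are not known exactly. Their poses are not given: they have to be found in the camera images.
- feeder: wooden dowel feeder, fixed: base board 370 x 170 mm, key deck 92 x 132 mm (top 85 mm above the bench), then a chute 114 mm wide, with rails 24 mm high, sloping down 9 degrees to a pocket with an end stop. Origin: on the bench, centred under the two keys; x points from the deck down the chute, y to the left along the pair of keys, z up. Nothing on it is higher than 106 mm
- key_left_top (a point): centre of the top face of the left (+y of the feeder) release key: grey square cap 30 x 30 mm, standing 16 mm out of the deck, top 101 mm above the bench when up; the point moves down with the key. Key centres are 60 mm apart, with a 30 mm gap between the caps
- key_right_top (a point): the same for the right (-y) key
- key_left (a joint): travel of the left key in m: 0 up, 0.008 fully down. Its spring needs 1.5 N to start and 3.5 N fully down (7 N for both), then a hard stop. It draws its own pin down at 2.5 times its travel; let go, both spring up again
- key_right (a joint): the same for the right key and the right pin
- pins (a point): midpoint between the tops of the two steel stop pins when up (8 mm thick, 60 mm apart across the chute, 13 mm above its floor). Either pin alone still holds the blank
- pocket (a point): where the blank's centre lies when it rests in the pocket, against the end stop
- dowel: the loose round wooden blank, 40 mm diameter, 110 mm long, about 0.1 kg, lying across the chute against the two pins; with both pins sunk it rolls down into the pocket by itself in under 1 s. Origin on its skin, so it turns as it rolls
- dowel_center (a point): centre of the dowel, on its axis
- punch_block: dark wooden block 60 x 50 x 35 mm with three steel punches standing in it, 70 mm tall in all; stands loose beside the feeder. Bystander: loose; origin: on its underside
- drill_block: pale wooden block 55 x 55 x 40 mm with six holes in its top; stands loose beside the feeder. Bystander: loose; origin: on its underside
- glue: white glue bottle, 52 mm across, 130 mm tall. Bystander: loose; origin: on its underside
- mallet: wooden mallet lying down, about 290 mm long along its x axis, head 70 x 120 x 75 mm. Bystander: loose; origin: on its underside
- try_square: try square lying flat, wooden stock 110 mm, steel blade 170 mm. Bystander: loose; origin: on its underside
- pyramid: stepped pyramid of four glued boards, 150 mm square, 84 mm tall. Bystander: loose; origin: on its underside
- pencil: flat yellow carpenter's pencil, 170 mm long, 8 mm thick. Bystander: loose; origin: on its underside

How it is judged (in metres and radians):
On the way, in this order (a step that is already met when the one before it is completed fails the run):
1. both keys are down together, the blank not yet in the pocket (value of joint each of key_left, key_right above 0.0045 m and x of dowel_center in the frame of feeder below 0.25 m), for 0.1 s.
2. the blank lies still in the pocket while both keys are still held down (x of dowel_center in the frame of feeder above 0.258 m and z of dowel_center in the frame of feeder between 0.03 and 0.05 m and linear speed of dowel below 0.03 m/s and value of joint each of key_left, key_right above 0.005 m), for 0.2 s.
At the end, for the whole second after the job is handed in: the blank lies still (under 30 mm/s) in the feeder's pocket (centre more than 258 mm along the feeder's x axis and 30 to 50 mm above the bench), both keys are up again (within 1 mm), and each bystander is within 20 mm of where it began (x of dowel_center in the frame of feeder above 0.258 m and z of dowel_center in the frame of feeder between 0.03 and 0.05 m and linear speed of dowel below 0.03 m/s and value of joint each of key_left, key_right below 0.001 m and distance of each of punch_block, drill_block, glue, mallet, try_square, pyramid, pencil from where it was at the start of the episode below 0.02 m); the robot touches nothing.
It fails at once if the robot touches the blank (contact force between any of the fingers, the arm and dowel above 0.3 N).
It fails at once if the blank is lifted off the chute (z of dowel_center in the frame of feeder above 0.105 m).
It fails at once if a bystander is moved by more than 20 mm (distance of any of punch_block, drill_block, glue, mallet, try_square, pyramid, pencil from where it was at the start of the episode above 0.02 m).
It also fails if it takes over 29 s, if anything falls off the work surface, if the arm or the gripper's body presses on something with over 40 N, if the wrist force passes 120 N, or if a joint passes its speed limit or range.

## Working session

There is one attempt and no reset: what is moved stays moved. The work goes in short steps, Python scripts to look and compute and a tool call to move; the robot and the scene stay as the last step left them, time stands still between calls to the robot, and variables do not carry over. Pictures are saved under pics/ and viewed, and the job is handed in when it is done.

Besides the shell and the picture viewer there is one more tool, called after "Emit:" as name(argument=value, ...) on one line, values as JSON. send_rows: Moves the arm, as the interface text tells. Its arguments: {"type":"object","properties":{"dp":{"type":"array"},"rot":{"type":"array"},"jaw":{"type":"number"},"force":{"type":"number"}},"required":["dp","rot"]}

```bash
mkdir -p pics; cat > h.py <<'E'
import numpy as np,cv2
def save(s,f,crop=None,k=1):
    im=s["pixels"]
    if crop: x0,y0,x1,y1=crop; im=im[y0:y1,x0:x1]
    im=cv2.resize(im,None,fx=k,fy=k,interpolation=cv2.INTER_CUBIC)
    cv2.imwrite(f,im[:,:,::-1])
def pt(s,u,v,T=None,w=1):
    d=s["depth"][v-w:v+w+1,u-w:u+w+1]; d=np.median(d[d>0]); K=s["intrinsics"]
    c=np.array([(u-K[0,2])/K[0,0]*d,(v-K[1,2])/K[1,1]*d,d,1])
    return ((s["world_from_camera"] if T is None else T)@c)[:3]
E
python3 - <<'E'
from bench import r,vision,job
from h import *
import pickle
for n in("scene","top"):
    s=vision.snapshot(n); pickle.dump(s,open(n+".pkl","wb")); save(s,f"pics/{n}.png",k=1.5)
print(r.sense())
E
```

```text
{'time': 0.1, 'joint_pos': array([ 6.25442108e+01,  7.51128164e+00,  8.53244042e+01,  1.47194709e-03,
        8.72628654e+01, -4.89390592e+00]), 'qd': array([ 0.01028834, -0.12919194, -0.16940093, -0.02664589, -0.06989725,
        0.01766335]), 'joint_efforts': array([ 1.16099051e-03, -5.70957649e+01, -5.01937401e+01, -1.94929630e-04,
        8.20699031e-03,  1.01237968e-04]), 'tool_pos': array([229.94270837, 553.61756073, 220.731064  ]), 'tcp_rot': array([-1.79990128e+02,  9.80665539e-02,  6.74380536e+01]), 'ft_force': array([ 0.11900813, -1.05549317,  0.87864654]), 'wrist_torque': array([ 0.00686395,  0.02416726, -0.02175104]), 'finger_gap': 85.31774108636326}
```

View pics/top.png

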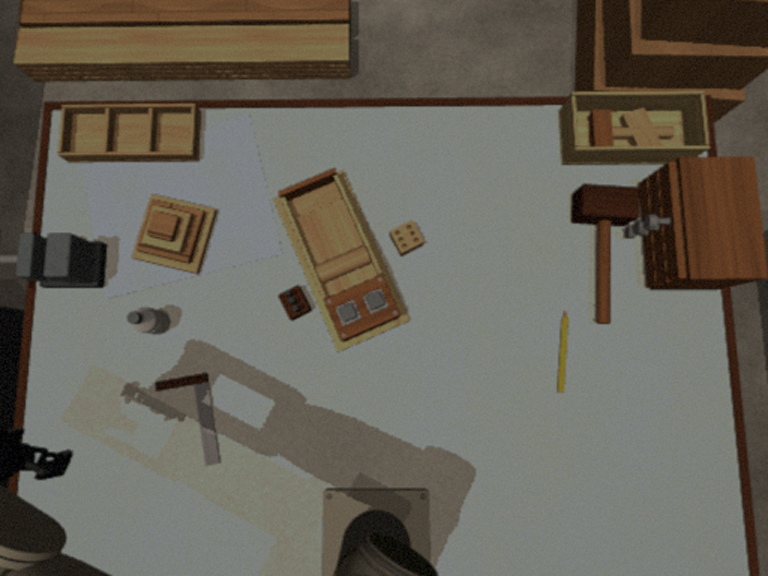

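View pics/scene.png

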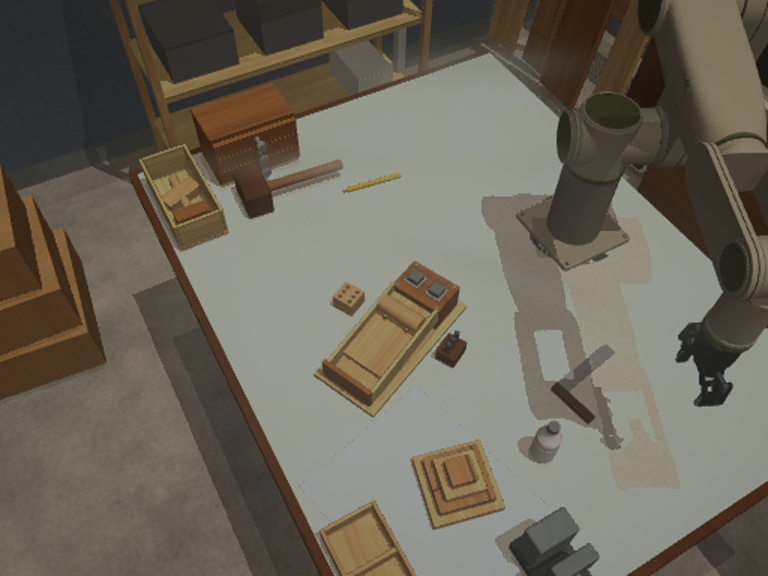

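The top view shows the keys at about (347,311) and (375,299), with the chute running up and slightly left. I'll zoom in and compute positions.

```bash
python3 - <<'E'
from h import *
import pickle
for n,cr in(("top",(175,100,300,245)),("scene",(200,160,330,285))):
    s=pickle.load(open(n+".pkl","rb")); save(s,f"pics/{n}c.png",cr,4)
    K=s["intrinsics"];d=s["depth"];v,u=np.mgrid[0:384,0:512]
    P=np.stack([(u-K[0,2])/K[0,0]*d,(v-K[1,2])/K[1,1]*d,d,np.ones_like(d)],-1)@s["world_from_camera"].T
    z=P[...,2]; x0,y0,x1,y1=cr
    m=np.zeros(z.shape,bool); m[y0:y1,x0:x1]=1
    px=s["pixels"].astype(int); grey=(px.max(-1)-px.min(-1)<25)
    mk=m&(z>92)&(z<108)&(d>0)&grey
    nl,lab,st,ce=cv2.connectedComponentsWithStats(mk.astype(np.uint8))
    for i in range(1,nl):
        if st[i,4]>15: print(n,ce[i],st[i,4],P[lab==i][:,:3].mean(0).round(1), cv2.minAreaRect(P[lab==i][:,:2].astype(np.float32)))
    dm=m&(z>78)&(z<92)&(d>0); print(n,"deck z", np.median(z[dm]),dm.sum())
s=pickle.load(open("top.pkl","rb"))
for u,v in((231,208),(250,200),(203,213),(271,158),(197,201)): print(u,v,pt(s,u,v).round(1))
E
```

```text
top [249.41747573 199.76699029] 103 [490.2  -1.2 100.6] ((490.3150634765625, -1.135915756225586), (29.416399002075195, 29.697328567504883), 25.431434631347656)
top [231.15841584 207.7029703 ] 101 [466.5  53.4 101. ] ((466.7007141113281, 53.766292572021484), (29.398910522460938, 29.497041702270508), 23.161771774291992)
top deck z 85.46586177594725 1336
scene [276.96969697 184.01515152] 66 [487.6   4.6  99.3] ((487.72003173828125, 3.436704635620117), (31.01184844970703, 30.775585174560547), 22.21454429626465)
scene [290.90140845 192.63380282] 71 [464.5  59.9  99.5] ((464.72064208984375, 59.43717956542969), (35.72521209716797, 30.549558639526367), 32.09758377075195)
scene deck z 84.81242968274648 882
231 208 [465.5  53.7 102.4]
250 200 [489.3  -2.9 101.6]
203 213 [459.3 151.2   0.5]
271 158 [631.7 -70.1  41.4]
197 201 [494.6 166.1  35.5]
```

View pics/topc.png

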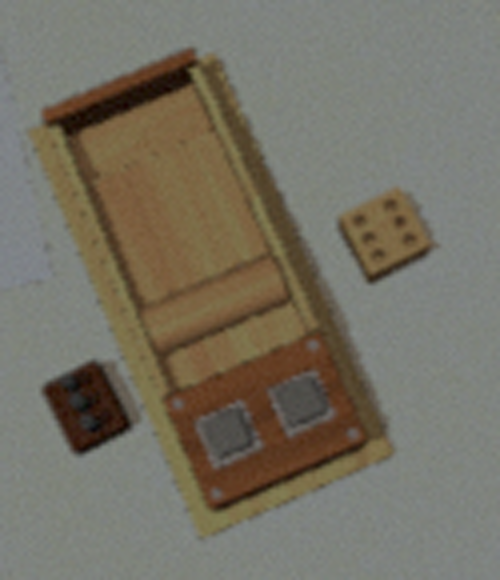

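View pics/scenec.png

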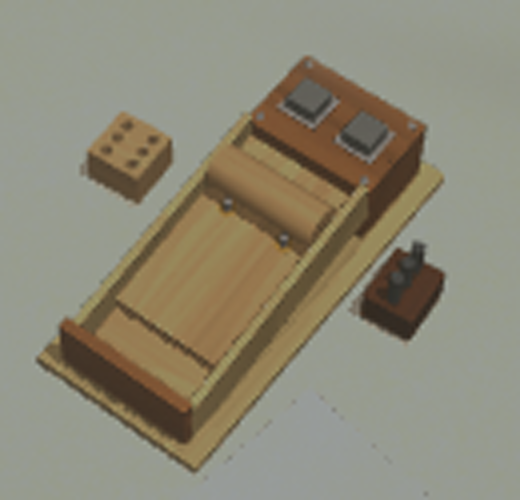

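Keys are at about R (490,-1) and L (467,54), with the centre at (478.5,26). The tool x axis needs to be at 113°, a turn of +46°. I'll travel at the current height with the jaw at 46.

Emit:
send_rows(dp=[[22,-48,0],[44,-96,0],[67,-144,0],[90,-192,0],[112,-240,0]], rot=[[0,0,0.073],[0,0,0.146],[0,0,0.219],[0,0,0.292],[0,0,0.365]], jaw=46)

```text
time: 0.72
tool_pos: [342.5, 312.4, 221.3]
tcp_rot: [-180.0, 0.0, 88.5]
ft_force: [0.7, 0.4, 0.0]
finger_gap: 45.8
```

Emit:
send_rows(dp=[[22,-48,0],[44,-96,0],[67,-144,0],[90,-192,0],[112,-240,0]], rot=[[0,0,0.073],[0,0,0.146],[0,0,0.219],[0,0,0.292],[0,0,0.365]])

```text
time: 1.35
tool_pos: [454.5, 72.4, 221.5]
tcp_rot: [-180.0, -0.0, 109.4]
ft_force: [0.2, 0.1, 0.3]
finger_gap: 45.6
```

Emit:
send_rows(dp=[[12,-24,-10],[24,-48,-20],[24,-48,-30],[24,-48,-30]], rot=[[0,0,0.035],[0,0,0.071],[0,0,0.071],[0,0,0.071]])

```text
time: 1.85
tool_pos: [477.1, 26.6, 190.3]
tcp_rot: [-179.9, -0.1, 113.3]
ft_force: [-1.0, 0.2, -0.0]
finger_gap: 45.6
```

```bash
python3 - <<'E'
from bench import r,vision,job
from h import *
import pickle
from scipy.spatial.transform import Rotation as Ro
q=r.sense(); print(q["time"],q["tool_pos"],q["tcp_rot"],q["ft_force"],q["finger_gap"],q["joint_pos"])
s=vision.snapshot("wrist"); save(s,"pics/w1.png",k=1.5)
T=np.eye(4);T[:3,:3]=Ro.from_euler("xyz",q["tcp_rot"],degrees=True).as_matrix();T[:3,3]=q["tool_pos"]
T=T@s["T_tool_cam"]; s["world_from_camera"]=T; pickle.dump(s,open("w1.pkl","wb"))
K=s["intrinsics"];d=s["depth"];v,u=np.mgrid[0:384,0:512]
P=np.stack([(u-K[0,2])/K[0,0]*d,(v-K[1,2])/K[1,1]*d,d,np.ones_like(d)],-1)@T.T
z=P[...,2]
mk=(d>0)&(z>96)&(z<106)
nl,lab,st,ce=cv2.connectedComponentsWithStats(mk.astype(np.uint8))
for i in range(1,nl):
    if st[i,4]>100: print(ce[i],st[i],P[lab==i][:,:3].mean(0).round(1),cv2.minAreaRect(P[lab==i][:,:2].astype(np.float32)))
# finger points in tool frame
Q=(np.linalg.inv(T@np.linalg.inv(s["T_tool_cam"]))@P.reshape(-1,4).T).T
m=(d.ravel()>0)&(Q[:,2]<30)&(Q[:,2]>-20)
print("finger",m.sum(),Q[m].min(0),Q[m].max(0)) if m.any() else 0
E
```

```text
1.85 [477.0871513   26.56533349 190.3277158 ] [-1.79867995e+02 -8.81876591e-02  1.13282800e+02] [-1.04197775  0.23103646 -0.04042616] 45.60357994962136 [-2.98038236e+00 -1.06951019e+01  1.06374374e+02  2.07688890e-02
  8.44781292e+01 -1.16265310e+02]
[208.57852349 193.0738255 ] [ 189  174   40   39 1490] [487.1  -2.6 102. ] ((488.1502990722656, -2.684072494506836), (29.767417907714844, 30.202829360961914), 23.67695426940918)
[286.0182803 192.7000677] [ 267  174   40   39 1477] [463.5  51.6 101.9] ((464.6819763183594, 52.706809997558594), (30.81325912475586, 29.96890640258789), 24.30120086669922)
[247.52620482 299.17439759] [ 191  282  114   34 3320] [561.7  61.8 101.6] ((563.8191528320312, 62.12168502807617), (32.056793212890625, 97.80690002441406), 25.55154037475586)
finger 275 [-35.51942106 -12.90214178 -19.99682301   1.        ] [ 31.42954886   9.35160139 -12.8882137    1.        ]
```

View pics/w1.png

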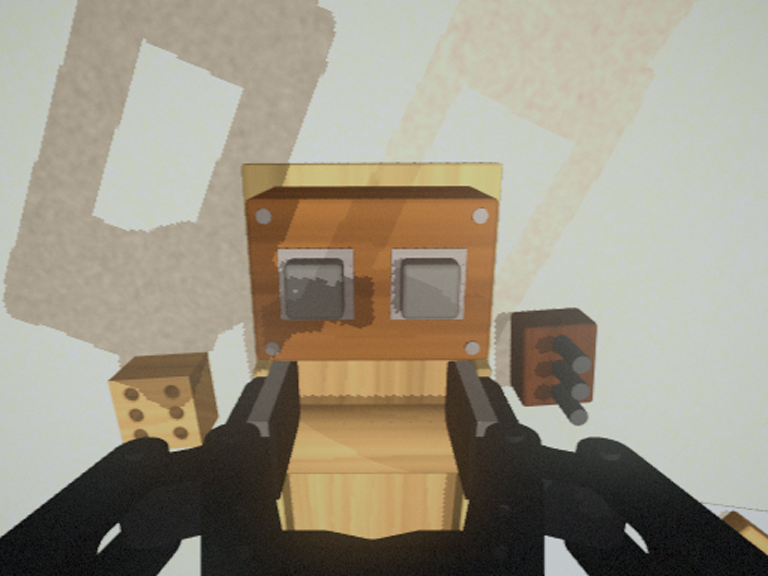

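The wrist view shows both keys, at (315,288) and (430,288), centred at about (475,25). The average with the top view is (477,25.5), so alignment is within about 1 mm. Now I'll descend.

Emit:
send_rows(dp=[[0,-1,-20],[0,-1,-45],[0,-1,-65],[0,-1,-70],[0,-1,-70]], rot=[[0,0,0],[0,0,0],[0,0,0],[0,0,0],[0,0,0]])

```text
time: 2.52
tool_pos: [478.3, 25.6, 122.3]
tcp_rot: [180.0, 0.0, 113.4]
ft_force: [0.0, -0.8, -0.1]
finger_gap: 45.8
```

```bash
python3 - <<'E'
from bench import r,vision
from h import *
s=vision.snapshot("scene"); save(s,"pics/s2.png",(200,100,350,240),5)
s=vision.snapshot("wrist"); save(s,"pics/w2.png",k=1.5)
q=r.sense(); print(q["time"],q["tool_pos"],q["tcp_rot"],q["ft_force"])
E
```

```text
2.625 [478.93594458  25.34912283 122.96036481] [1.79906066e+02 4.44481811e-02 1.13353475e+02] [-0.15545579  0.3878612   0.82485199]
```

View pics/s2.png

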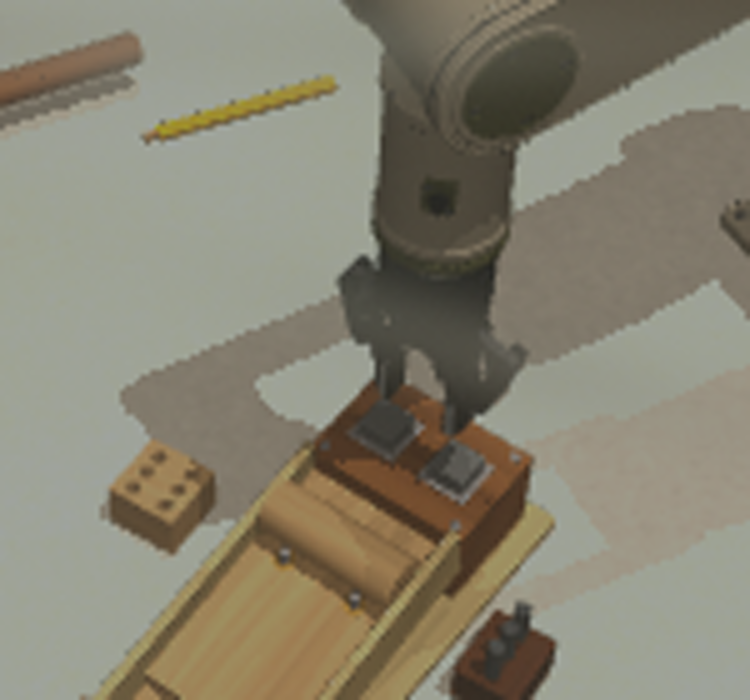

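View pics/w2.png

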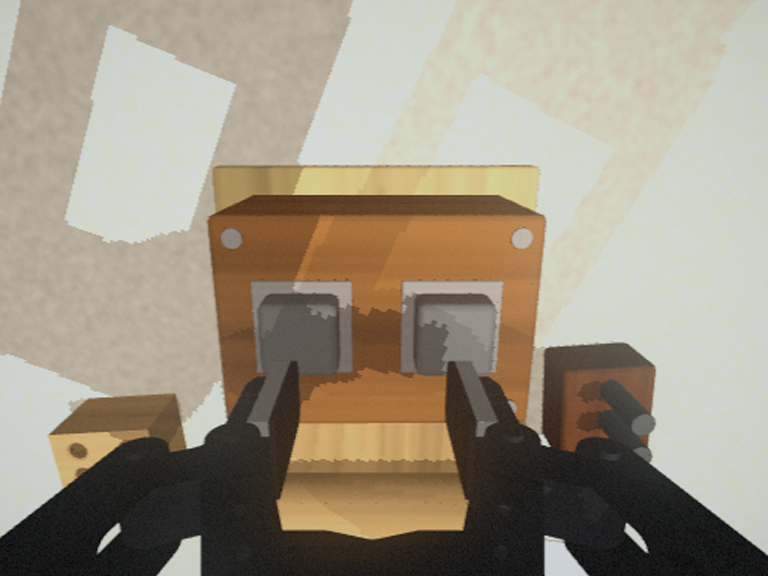

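```bash
python3 - <<'E'
from bench import r,vision
from h import *
s=vision.snapshot("scene"); q=r.sense()
K=s["intrinsics"];d=s["depth"];v,u=np.mgrid[0:384,0:512]
P=np.stack([(u-K[0,2])/K[0,0]*d,(v-K[1,2])/K[1,1]*d,d,np.ones_like(d)],-1)@s["world_from_camera"].T
a=np.radians(113.35);ex=np.array([np.cos(a),np.sin(a)]);ey=np.array([np.sin(a),-np.cos(a)])
D=P[...,:2]-q["tool_pos"][:2]
L=np.stack([D@ex,D@ey,P[...,2]],-1)
for lo,hi in((96,104),(106,112),(112,118),(118,124),(124,130)):
  m=(d>0)&(abs(L[...,0])<60)&(abs(L[...,1])<30)&(L[...,2]>lo)&(L[...,2]<hi)
  for sg in(-1,1):
    k=m&(L[...,0]*sg>0)
    if k.any(): print(lo,sg,k.sum(),L[k][:,:2].min(0).round(1),L[k][:,:2].max(0).round(1))
Pi=np.linalg.inv(s["world_from_camera"])
for g in(-30,30):
  for z in(101,111):
    p=np.r_[q["tool_pos"][:2]+g*ex,z,1];c=Pi@p;uv=K@c[:3]/c[2];print(g,z,((uv[:2]-[200,100])*5).round())
E
```

```text
96 -1 46 [-39.6 -16.9] [-7.8 13.6]
96 1 52 [ 19.7 -16.5] [51.2 14.4]
106 -1 3 [-34.4 -10.4] [-13.2   9.2]
106 1 2 [ 34.3 -10. ] [39.5 -8.6]
-30 101 [376. 414.]
-30 111 [377. 405.]
30 101 [446. 456.]
30 111 [447. 447.]
```

```bash
python3 - <<'E'
from bench import r,vision
from h import *
s=vision.snapshot("scene"); im=s["pixels"]; s["pixels"]=np.clip(im.astype(float)*1.8,0,255).astype(np.uint8)
save(s,"pics/s3.png",(260,160,312,205),14)
s=vision.snapshot("top");s["pixels"]=np.clip(s["pixels"].astype(float)*1.8,0,255).astype(np.uint8); save(s,"pics/t3.png",(200,170,280,230),10)
E
```

```text
(no output)
```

View pics/s3.png

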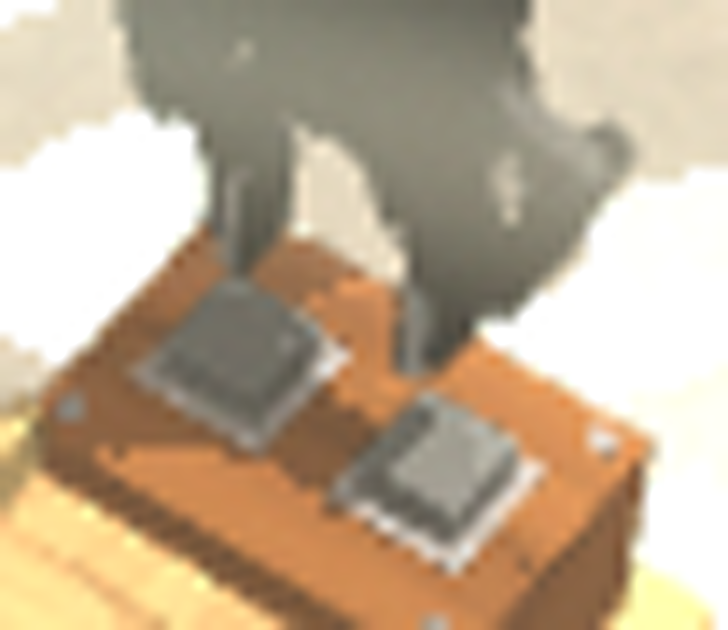

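View pics/t3.png

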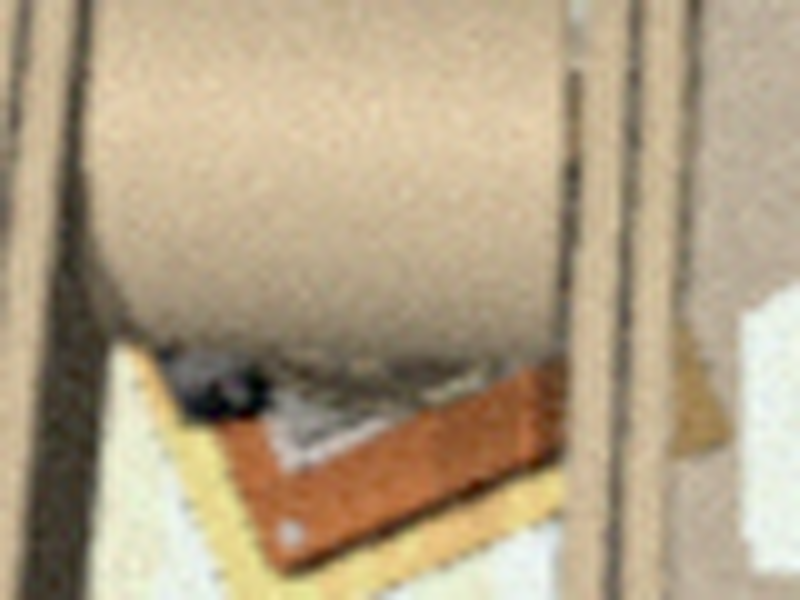

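```bash
python3 - <<'E'
from bench import r,vision
from h import *
s=vision.snapshot("wrist"); K=s["intrinsics"]; T=s["T_tool_cam"]; print(T.round(3))
Ti=np.linalg.inv(T)
for z in(-13,0,14,21):
  for y in(-11,0,11):
    o=[]
    for x in(-37,-23,23,37):
      c=Ti@[x,y,z,1]; uv=K@c[:3]/c[2]; o.append((uv[:2]*1.5).round().astype(int).tolist())
    print(z,y,o)
d=s["depth"]
for u,v in((182,280),(188,250),(195,245),(180,270),(310,250),(320,275),(313,285)):
    print(u*1.5,v*1.5,d[v,u],pt(s,u,v,T,0).round(1))
save(s,"pics/w3.png",(140,180,350,320),3.6)
E
```

```text
[[ 1.0000e+00  1.0000e-03 -1.0000e-03 -7.2700e-01]
 [-0.0000e+00  9.5600e-01  2.9300e-01 -7.6100e+01]
 [ 1.0000e-03 -2.9300e-01  9.5600e-01 -1.5358e+02]
 [ 0.0000e+00  0.0000e+00  0.0000e+00  1.0000e+00]]
-13 -11 [[255, 358], [300, 358], [449, 358], [494, 358]]
-13 0 [[257, 390], [301, 390], [447, 390], [492, 390]]
-13 11 [[259, 421], [303, 421], [446, 421], [489, 421]]
0 -11 [[263, 342], [305, 342], [443, 342], [485, 342]]
0 0 [[266, 372], [307, 372], [442, 372], [483, 372]]
0 11 [[268, 400], [308, 400], [441, 400], [481, 400]]
14 -11 [[272, 326], [310, 326], [438, 326], [477, 326]]
14 0 [[273, 354], [311, 354], [437, 354], [475, 354]]
14 11 [[275, 381], [313, 381], [436, 381], [473, 382]]
21 -11 [[275, 320], [313, 320], [436, 320], [473, 320]]
21 0 [[277, 347], [314, 347], [434, 347], [471, 347]]
21 11 [[278, 373], [315, 373], [433, 373], [470, 373]]
273.0 420.0 117.83061 [-24.2 -12.1 -50. ]
282.0 375.0 140.43045 [-26.2 -12.  -26.4]
292.5 367.5 144.88292 [-23.9 -12.  -21.7]
270.0 405.0 123.3446 [-26.1 -12.7 -44. ]
465.0 375.0 140.37007 [ 25.5 -12.  -26.4]
480.0 412.5 120.659775 [ 25.5 -12.3 -46.9]
469.5 427.5 117.07993 [ 22.2 -10.8 -51.1]
```

View pics/w3.png

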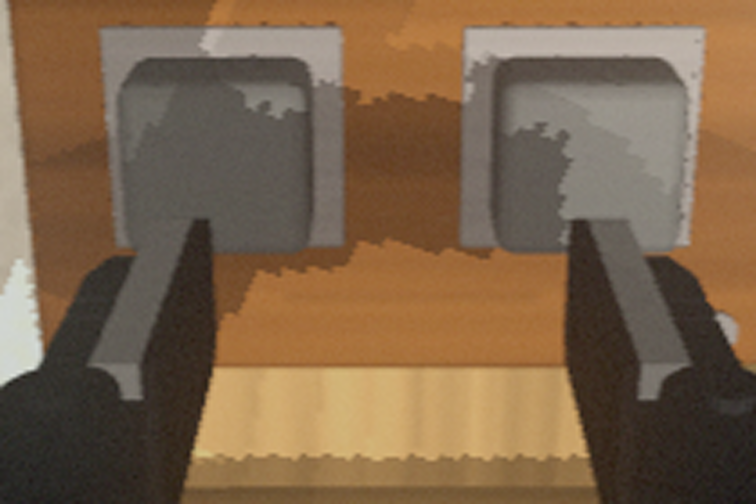

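The side faces of the finger plates show the tips at about 15 mm behind the TCP, with thin plates at x = ±23..28. I'll widen the jaw to 54 and feel downward.

Emit:
send_rows(dp=[[-1,0,-2],[-1,0,-5],[-1,0,-8],[-1,0,-11],[-1,0,-11]], rot=[[0,0,0],[0,0,0],[0,0,0],[0,0,0],[0,0,0]], jaw=54)

```text
time: 3.45
tool_pos: [476.9, 25.1, 110.2]
tcp_rot: [-180.0, -0.0, 113.3]
ft_force: [0.0, -0.9, -0.1]
finger_gap: 53.9
```

```bash
python3 - <<'E'
from bench import r,vision
from h import *
q=r.sense(); print(q["time"],q["tool_pos"],q["ft_force"],q["finger_gap"])
s=vision.snapshot("wrist"); save(s,"pics/w4.png",(120,160,370,340),3)
s=vision.snapshot("scene"); s["pixels"]=np.clip(s["pixels"].astype(float)*1.8,0,255).astype(np.uint8)
save(s,"pics/s4.png",(260,160,312,205),12)
E
```

```text
3.45 [476.88351436  25.08754767 110.23692916] [ 0.00366489 -0.88169658 -0.05679821] 53.90923158137724
```

View pics/w4.png

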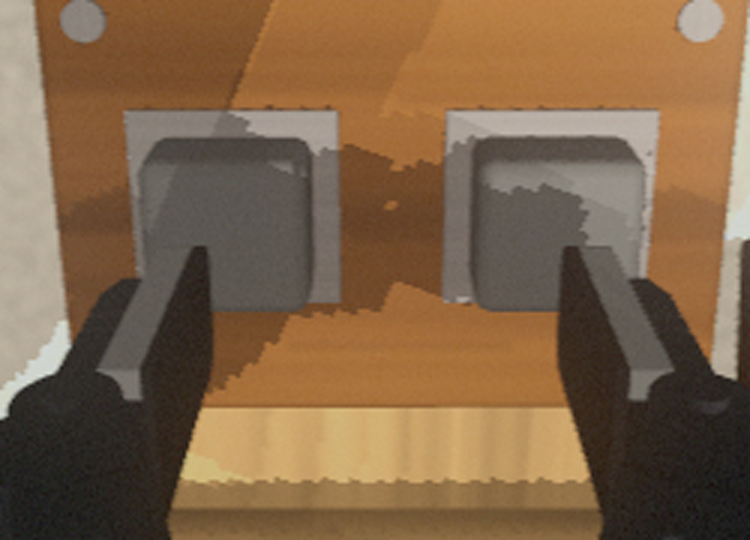

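View pics/s4.png

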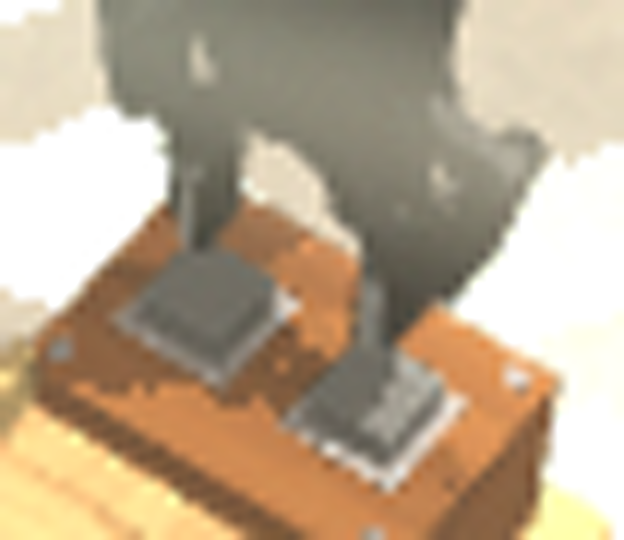

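The views agree: the tips are about 24 mm above the key centres. Contact should come at TCP z ≈ 86.

Emit:
send_rows(dp=[[0,0,-6],[0,0,-12],[0,0,-17],[0,0,-20],[0,0,-20]], rot=[[0,0,0],[0,0,0],[0,0,0],[0,0,0],[0,0,0]])

```text
time: 4.18
tool_pos: [476.9, 25.1, 90.3]
tcp_rot: [-180.0, -0.0, 113.3]
ft_force: [0.5, 0.9, 0.9]
finger_gap: 53.9
```

```bash
python3 - <<'E'
from bench import r,vision
from h import *
q=r.sense(); print(q["time"],q["tool_pos"],q["ft_force"],q["finger_gap"])
s=vision.snapshot("wrist"); save(s,"pics/w5.png",(120,160,370,340),3)
E
```

```text
4.175 [476.93666381  25.09935774  90.33600226] [0.49309714 0.86559064 0.86208773] 53.917505959657554
```

View pics/w5.png

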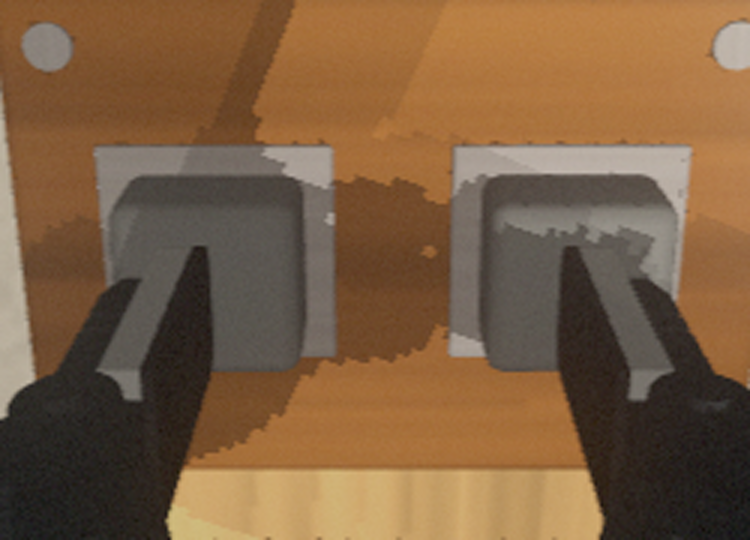

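The tips are a few mm above both caps and well inside them. Next I step down until there is force.

Emit:
send_rows(dp=[[0,0,-2],[0,0,-4],[0,0,-6],[0,0,-6]], rot=[[0,0,0],[0,0,0],[0,0,0],[0,0,0]])

```text
time: 4.72
tool_pos: [477.4, 25.1, 84.8]
tcp_rot: [180.0, 0.0, 113.3]
ft_force: [0.4, 0.8, 2.7]
finger_gap: 53.8
```

Emit:
send_rows(dp=[[0,0,-3],[0,0,-6],[0,0,-8],[0,0,-8]], rot=[[0,0,0],[0,0,0],[0,0,0],[0,0,0]])

```text
time: 5.22
tool_pos: [477.6, 25.0, 79.4]
tcp_rot: [180.0, 0.0, 113.3]
ft_force: [-14.4, -0.1, 29.8]
finger_gap: 54.0
```

```bash
python3 - <<'E'
from bench import r,vision
from h import *
q=r.sense(); print(q["time"],q["tool_pos"],q["ft_force"],q["wrist_torque"])
s=vision.snapshot("scene"); save(s,"pics/s6.png",(200,160,330,285),5)
E
```

```text
5.225 [477.64094465  25.04052365  79.35172017] [-14.4136564   -0.1266493   29.83968226] [ 0.10303259  2.45907889 -0.05128016]
```

View pics/s6.png

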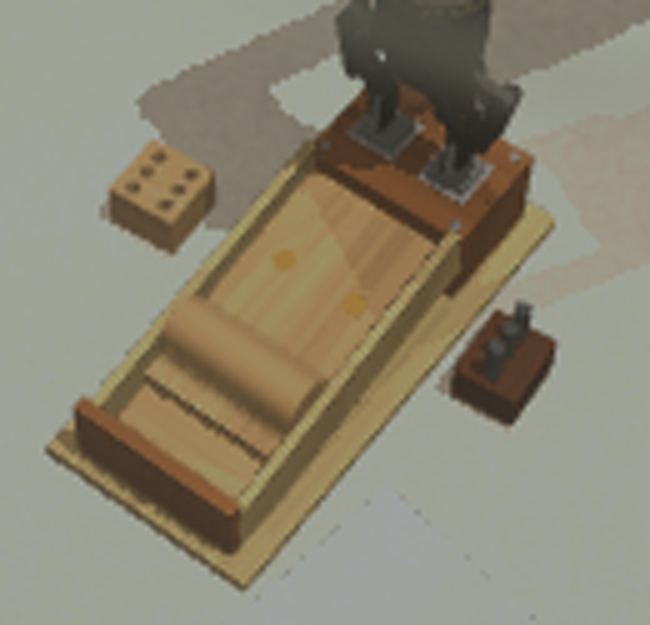

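Both keys are at their stops (30 N), and both pins are sunk (orange holes at (284,260) and (355,305)). The blank is rolling. I'll hold.

Emit:
send_rows(dp=[[0,0,0],[0,0,0],[0,0,0],[0,0,0],[0,0,0]], rot=[[0,0,0],[0,0,0],[0,0,0],[0,0,0],[0,0,0]])

```text
time: 5.9
tool_pos: [477.7, 25.0, 79.4]
tcp_rot: [180.0, 0.0, 113.3]
ft_force: [-14.5, -0.9, 28.5]
finger_gap: 53.9
```

Emit:
send_rows(dp=[[0,0,0],[0,0,0],[0,0,0],[0,0,0],[0,0,0]], rot=[[0,0,0],[0,0,0],[0,0,0],[0,0,0],[0,0,0]])

```text
time: 6.52
tool_pos: [477.7, 25.0, 79.4]
tcp_rot: [180.0, 0.0, 113.3]
ft_force: [-14.1, 0.3, 29.3]
finger_gap: 54.0
```

```bash
python3 - <<'E'
from bench import r,vision
from h import *
s=vision.snapshot("scene"); save(s,"pics/s7.png",(200,160,330,285),5)
q=r.sense(); print(q["time"],q["tool_pos"],q["ft_force"])
for i in range(3): t=vision.snapshot("scene"); print(np.abs(t["pixels"][225:275,205:290].astype(int)-s["pixels"][225:275,205:290]).mean())
E
```

```text
6.575 [477.66514142  25.04637299  79.37817931] [-14.46453075   0.29080381  28.535924  ]
0.3491764705882353
0.34352941176470586
0.34101960784313723
```

View pics/s7.png

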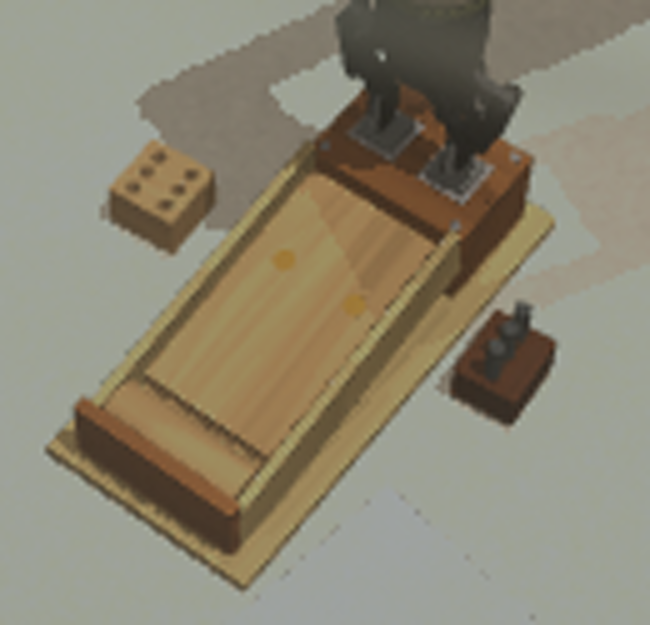

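The blank lies still in the pocket behind the end stop (about (185,440)), and the keys are still down. I'll hold a bit more, then rise.

Emit:
send_rows(dp=[[0,0,0],[0,0,0],[0,0,0],[0,0,0],[0,0,0]], rot=[[0,0,0],[0,0,0],[0,0,0],[0,0,0],[0,0,0]])

```text
time: 7.35
tool_pos: [477.7, 25.1, 79.4]
tcp_rot: [180.0, 0.0, 113.3]
ft_force: [-13.3, -0.9, 29.2]
finger_gap: 54.1
```

Emit:
send_rows(dp=[[0,0,5],[0,0,15],[0,0,35],[0,0,70],[0,0,110]], rot=[[0,0,0],[0,0,0],[0,0,0],[0,0,0],[0,0,0]])

```text
time: 7.98
tool_pos: [476.2, 25.1, 186.8]
tcp_rot: [-179.9, -0.1, 113.3]
ft_force: [1.4, -0.4, -0.4]
finger_gap: 54.0
```

Emit:
send_rows(dp=[[-20,0,20],[-50,0,30],[-80,0,30],[-80,0,30]], rot=[[0,0,0],[0,0,0],[0,0,0],[0,0,0]])

```text
time: 8.48
tool_pos: [396.1, 25.2, 216.7]
tcp_rot: [180.0, 0.0, 113.3]
ft_force: [0.1, 0.1, 0.5]
finger_gap: 53.8
```

```bash
python3 - <<'E'
from bench import r,vision
from h import *
import pickle
s=vision.snapshot("scene"); save(s,"pics/s8.png",k=1.5)
q=r.sense(); print(q["time"],q["tool_pos"],q["ft_force"])
o=pickle.load(open("scene.pkl","rb"))
save(s,"pics/s8c.png",(200,160,330,285),5)
for u,v in((276,184),(290,192),(236,248)): print(pt(s,u,v).round(1),pt(o,u,v).round(1))
E
```

```text
8.525 [396.94370438  25.10541597 216.73246974] [-0.22098033 -0.07370651  0.51029807]
[490.7   3.2  99.8] [491.1   3.8 100.8]
[466.4  56.8 100.7] [466.1  56.5 100.1]
[722.5 141.1  60.2] [713.4 122.2  23. ]
```

View pics/s8.png

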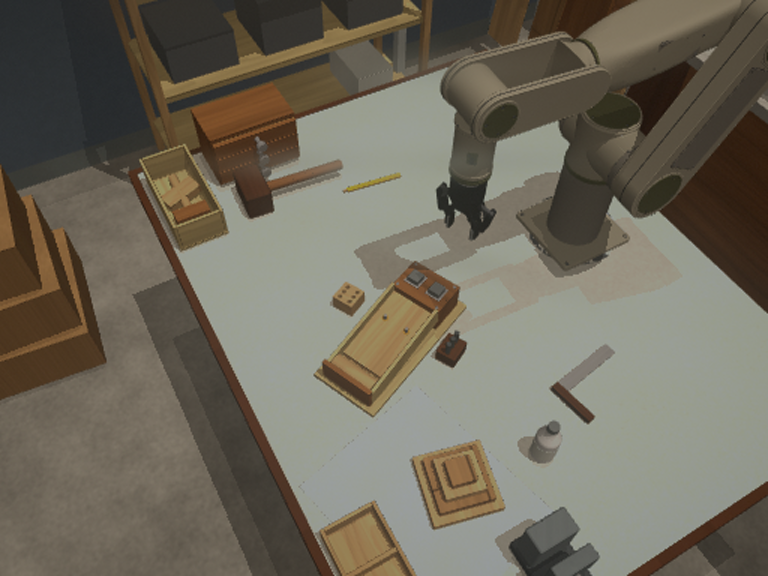

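View pics/s8c.png

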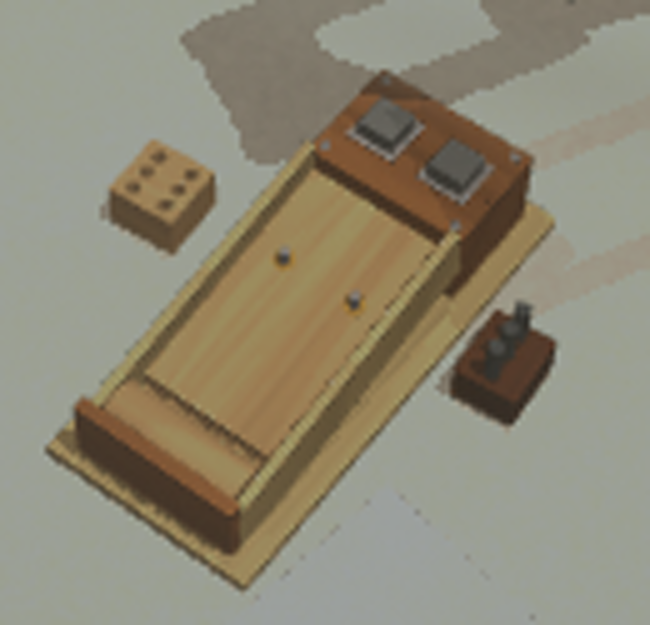

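Both keys and pins are up, the blank is in the pocket (skin height about 60 mm), and the bystanders haven't moved. The arm is clear.

```bash
python3 -c "
from bench import job
print(job.hand_in())"
```

```text
the job is handed in; nothing more can be done
None
```

The blank is out of the feeder and lying still in the pocket, and the job was handed in at about 8.5 s of the 29 s allowed. No verdict is reported, so this rests on my own checks.

- **Pressing:** I pressed both keys together to their stops at about 30 N and held them for over 2 s. Both pins sank and the blank rolled down. Frames taken near the end of the hold showed no change around the pocket.
- **Release:** After I lifted clear, both caps measured about 100–101 mm high, as at the start, and both pins were up. The blank's top read about 60 mm, so its centre is near 40 mm. The bystanders look unmoved by eye; I did not measure them. The wrist force was near zero.
- **Disagreements:**
  - The fingertips stood about 15 mm behind the TCP at this opening, not 14 mm ahead as stated, so I found the contact height by camera and by feel.
  - The cameras disagreed by up to about 8 mm on where the keys were. I used the mean of the top and wrist cameras.
  - A sideways force of about 14 N appeared while the keys were held at the stop.

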